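# Cock the pastry feeder's sprung pusher

### The arm

A 7-joint arm with a two-finger parallel gripper is mounted at the origin on a cart in front of the work surface, level with it; the furniture and walls round the work are solid. World frame = base frame: x ahead of the robot, y to its left, z up, the work surface at z = 0. Lengths are in m, angles in rad, forces in N, time in s.
With the tool pointing down it reaches from about 0.425 to 0.925 m from the base axis. Payload 6.8 kg.
Tool frame: the origin (TCP) lies midway between the tips of the shut fingers; the grasp point (between the pads) lies 19 mm behind it (grip_point_offset is the z of the grasp point in the tool frame, in m); z points along the fingers, y is the line along which they close (so a half turn about z gives the same grasp; the last joint's range is limited). The gripper opens to 85 mm and grips with 20 to 120 N. Pads are 22 mm wide; open, the fingers measure 114 mm over their backs; the gripper's body (76 mm by 85 mm) begins 54 mm behind the grasp point. The pads swing forward as they close: fully open they stand 13 mm farther back than shut.
Start: joints at [1.084, 0.477, 0.022, 1.555, -0.011, 1.109, -0.083], TCP at [0.25, -0.627, 0.231] pointing down, gripper open.
Joint ranges: [-2.96, 2.96], [-0.34, 2.1], [-1.41, 1.46], [0.24, 2.44], [-1.37, 4.51], [0.17, 1.92], [-2.96, 2.96]. Speed limits (rad/s): [2.39, 2.39, 3.14, 3.14, 3.14, 3.14, 3.14].

### API

Orientations are given as a rotation vector (axis times angle).
In Python, from bench import get_obs, grab_frame, calibration, hand_in, grip_point_offset gives the robot as it stands.
- The arm moves only by the shell command python3 -m pendant 'ROWS' [OPENING] [FORCE]. ROWS is a JSON object of lists of equal length, an entry for each row: "translation": the shift along the world's x, y, z in units of 25 mm (1.0 is 25 mm), a list of three; "delta_rot": the turn, a rotation vector about the world's x, y, z in units of 5 degrees (1.0 is 5 degrees), a list of three. In form: {"translation": [[dx, dy, dz], ...], "delta_rot": [[rx, ry, rz], ...]}. A call has 1 to 12 rows; each row is the pose to reach, as a shift and turn from the pose commanded when the call began; what a row does not reach only later rows make up. A row lasts 1/8 s, in which the tool goes at most 62.5 mm and 10.7 degrees, less where a joint would pass 70% of its speed; a pose out of reach is approached as far as the arm can. A call with a gripper value outside its range is refused whole. OPENING is the opening, from 0 (shut) to 1 (fully open), set as the call begins (- or left out, the last holds). The fingers move at their own pace and stop on an object; FORCE is the grip in N (left out, the last holds). Time passes only in rows, so rows that repeat a pose let the fingers close. It gives the time, the measured TCP pose, the force, the opening and the grip force at its end, in the units of the state.
- get_obs(): the state, without advancing time (a new reading comes with each control period).
- grab_frame(name): name is "side" or "top" or "wrist"; returns (picture, depth): 384x512x3 uint8, red, green, blue; 384x512 float32, m along the optical axis (not along the pixel's ray), 0 where there is no reading.
- calibration(name): a dict with "K" (3x3 intrinsics, pixels), "rvec" (rotation vector, rad) and "tvec" (3), from world to camera coordinates, as OpenCV has them. Camera axes: x right, y down, z forward; pixel columns grow to the right and rows downward; lengths in m; the calibration is good to about 2 mm. The wrist camera is an equidistant fisheye: a pixel r from the principal point sees the ray r / f radians off the axis. A picture is of the moment at which its call begins: read the wrist's pose just before it. calibration takes no time and is no camera call; for the wrist camera it gives the pose at the moment of the call.
- hand_in(): hands the job in; it is judged then, once.
The state is a dict: "clock": time; "joints": joint angles; "qvel": joint speeds; "tau": joint torques, N m; "tcp_pos": TCP position; "orientation": TCP orientation; "contact_force": force on the tool from outside, world axes, zero at the start; "moment": the same for the moment, N m; "grip_width": finger opening in m; "gripper_force": force on a finger pad.
Only numpy, scipy, OpenCV 4.12 (cv2) and the standard library are available. Lean on these libraries where they do the work, as an engineer would, in place of code of your own. Each camera call takes 0.05 s, during which the arm holds its last target. There are 200 camera calls.

### The job

One of the two pastry feeders on the counter is empty, its sprung pusher lying at the front lip. Get it ready for filling: push that pusher gently back with the fingertips, past its stop pin but not rammed against its rear end, then let it come back until it rests caught on the pin, and take the hand away. Only push on the pusher's front, do not pinch it or press on its back, and leave the loaded feeder and everything else on the counter as it is.

Things in the scene. Friction and masses are not known exactly. Their poses are not given: they have to be found in the camera images.
- empty_feeder: Empty pastry feeder: metal tray 132 mm long (x), 106 wide, a lane 60 mm wide between walls 31 mm high; front lip 18 mm high, 63 mm before the origin. Fixed. Origin: centre of its underside, on the counter; x runs along the lane from front lip to rear wall (the pushing direction, within 0.7 rad of straight away from the robot), z up. Lane empty, pusher at the front (front face at x = -52 mm).
- empty_feeder_pusher (a joint): Travel of the empty feeder's black pusher along x, m: 0 = rest at the front lip, 0.060 = caught on the stop pin, 0.076 = hard end. A spring draws it forward, 3 N at 0 to 4.1 N at 0.076; passing the pin (0.025 to 0.06) takes a few N more. Beyond 0.061 the pin is up: let go, it comes back to 0.060 and stays; let go earlier, it runs back to 0.
- empty_feeder_pusher_face (a point): Where to push: centre of the front face of the pusher's cross bar, 55 mm above the counter; moves with the pusher, x axis in the pushing direction. The pusher is an upright black plate 12 mm thick: 56 mm wide in the lane, 8 to 66 mm above the counter; its cross bar, 44 to 66 mm above the counter, is 100 mm wide.
- empty_feeder_pin (a joint): How far the empty feeder's brass stop pin is pressed down, m: 0 = up, at most 0.0105, sprung upward (1.5 to 3 N). The pin is 8 mm across, domed, stands 10 mm above the left side rail (feeder x = 4, y = 43 mm), its top 30 mm above the counter.
- loaded_feeder: The loaded pastry feeder, the same in make and size as the empty one; a brownie lies in its lane before the pusher, which is already caught on its pin. Fixed. Origin: centre of its underside, on the counter; x runs along the lane from front lip to rear wall (the pushing direction, within 0.7 rad of straight away from the robot), z up. 
- loaded_feeder_pusher (a joint): Travel of the loaded feeder's pusher, same meaning; it starts caught on its pin at 0.060 and must stay so.
- loaded_brownie: Brownie 50 x 52 x 26 mm in the loaded feeder's lane. Origin: centre of its underside. Bystander.
- biscuit: Round biscuit, 59 mm across, 12 mm high, near the counter's front edge. Origin: centre of its underside. Bystander.
- doughnut: Pink doughnut, 85 mm across, 30 mm high, on the left. Origin: centre of its underside. Bystander.
- muffin: Brown muffin, 78 mm across, 65 mm high, far left. Origin: centre of its underside. Bystander.
- cup: White speckled cup, 58 mm across, 62 mm high, on the right. Origin: centre of its underside. Bystander.
- spare_brownie: Brownie 50 x 52 x 26 mm on the bare counter at the far right. Origin: centre of its underside. Bystander.
- sugar_pot: Glass sugar pot with a spout, 68 mm across, 156 mm high, behind the feeders. Origin: centre of its underside. Bystander.

How it is judged:
On the way:
1. the empty feeder's pusher is pushed back past its stop pin (value of joint empty_feeder_pusher above 0.0607 m).
At the end, for the whole second after the job is handed in: The empty feeder's pusher rests, caught on its raised stop pin: travel between 57 and 62.5 mm, pin up to within 3 mm, not moving; the loaded feeder's pusher is still caught on its pin (same limits), and every loose thing is within 20 mm of where it stood (value of joint empty_feeder_pusher between 0.057 and 0.0625 m and velocity of joint empty_feeder_pusher between -0.005 and 0.005 m/s and value of joint empty_feeder_pin below 0.003 m and value of joint loaded_feeder_pusher between 0.057 and 0.0625 m and distance of each of loaded_brownie, biscuit, doughnut, muffin, cup, spare_brownie, sugar_pot from where it was at the start of the episode below 0.02 m); the robot touches nothing.
It fails at once if the fingers press on the empty feeder or its pusher with over 30 N (ramming it against its end) (contact force between the fingers and empty_feeder above 30 N).
It fails at once if the fingers press on the back of the empty feeder's pusher (as in pinching it) with over 2 N (contact force between the fingers and empty_feeder_pusher_c5 above 2 N or contact force between the fingers and empty_feeder_pusher_c6 above 2 N or contact force between the fingers and empty_feeder_pusher_c7 above 2 N).
It fails at once if the loaded feeder's pusher is moved off its pin (value of joint loaded_feeder_pusher below 0.05 m or value of joint loaded_feeder_pusher above 0.07 m).
It fails at once if a loose thing is moved more than 20 mm or lifted (distance of any of loaded_brownie, biscuit, doughnut, muffin, cup, spare_brownie, sugar_pot from where it was at the start of the episode above 0.02 m).
It also fails if it takes over 38 s, if anything falls off the work surface, if the arm or the gripper's body presses on something with over 40 N, if the wrist force passes 120 N, or if a joint passes its speed limit or range.

## Working session

There is one attempt and no reset: what is moved stays moved. The work goes in short steps, Python scripts to look and compute and a shell command to move; the robot and the scene stay as the last step left them, time stands still between calls to the robot, and variables do not carry over. Pictures are saved under pics/ and viewed, at most 10 in all, crops included, and the job is handed in when it is done.

```bash
mkdir -p pics; cat > h.py <<'E'
import numpy as np,cv2
from bench import *
def save(n):
    c=calibration(n);p,d=grab_frame(n);np.savez('pics/%s.npz'%n,p=p,d=d,**c);cv2.imwrite('pics/%s.png'%n,p[:,:,::-1]);return p,d,c
def cloud(d,c):
    K=np.array(c['K']);R=cv2.Rodrigues(np.array(c['rvec'],float))[0];t=np.array(c['tvec']).ravel()
    v,u=np.mgrid[:d.shape[0],:d.shape[1]]
    P=np.stack([(u-K[0,2])/K[0,0]*d,(v-K[1,2])/K[1,1]*d,d],-1)
    return (P-t)@R
E
python3 - <<'E'
from h import *
for n in('top','side'):save(n)
o=get_obs();print(o['tcp_pos'],o['orientation'],o['clock'])
a=np.hstack([cv2.imread('pics/%s.png'%n) for n in('top','side')])
cv2.imwrite('pics/both.png',cv2.resize(a,(800,300)))
E
```

```text
[ 0.24943182 -0.62665681  0.23043411] [-3.08385114e+00 -5.91232652e-01  6.48299367e-04] 0.1
```

View pics/top.png

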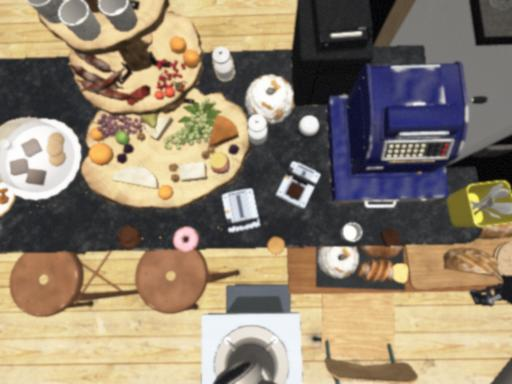

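View pics/side.png

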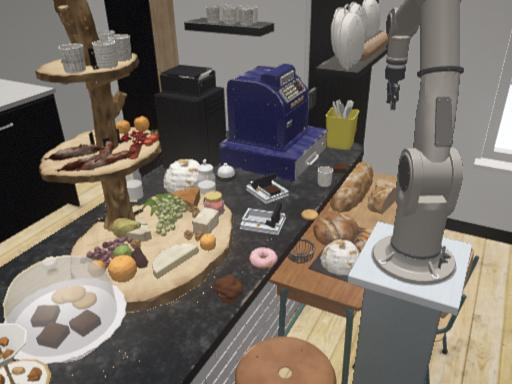

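The top view shows the empty feeder at about (240,210) px and the loaded one, with its brownie, at about (298,185). The side view agrees, with the empty one at about (263,220). Next I'll measure with top depth.

```bash
python3 - <<'E'
from h import *
for n,(u0,u1,v0,v1) in {'top':(205,335,150,250),'side':(225,305,165,245)}.items():
    z=np.load('pics/%s.npz'%n);p=z['p'];W=cloud(z['d'],z)
    c=p[v0:v1,u0:u1];Wc=W[v0:v1,u0:u1]
    print(n,'counter z',np.median(Wc[...,2]))
    cv2.imwrite('pics/c_%s.png'%n,cv2.resize(c,None,fx=6,fy=6,interpolation=cv2.INTER_CUBIC)[:,:,::-1])
z=np.load('pics/top.npz');W=cloud(z['d'],z);p=z['p'].astype(int)
for nm,(u0,u1,v0,v1) in {'L':(212,268,180,240),'R':(270,328,153,215)}.items():
    w=W[v0:v1,u0:u1].reshape(-1,3);c=p[v0:v1,u0:u1].reshape(-1,3)
    for lo,hi in((.012,.09),(.05,.08)):
        s=(w[:,2]>lo)&(w[:,2]<hi)
        q=w[s]
        r=cv2.minAreaRect((q[:,:2]*1000).astype(np.float32)) 
        print(nm,lo,s.sum(),q.mean(0).round(3),r)
E
```

```text
top counter z -0.0001332949772537167
side counter z 0.0018801366384274053
L 0.012 819 [0.494 0.038 0.03 ] ((508.35906982421875, 48.598323822021484), (179.12332153320312, 134.62367248535156), 10.876131057739258)
L 0.05 124 [0.44  0.02  0.064] ((440.6781921386719, 19.78726577758789), (12.199018478393555, 98.6395263671875), 10.432573318481445)
R 0.012 917 [ 0.565 -0.167  0.029] ((570.1290893554688, -169.51585388183594), (103.36227416992188, 128.6615753173828), 62.10736083984375)
R 0.05 130 [ 0.581 -0.175  0.062] ((581.754638671875, -175.39242553710938), (97.8963394165039, 13.534982681274414), 61.88309860229492)
```

View pics/c_top.png

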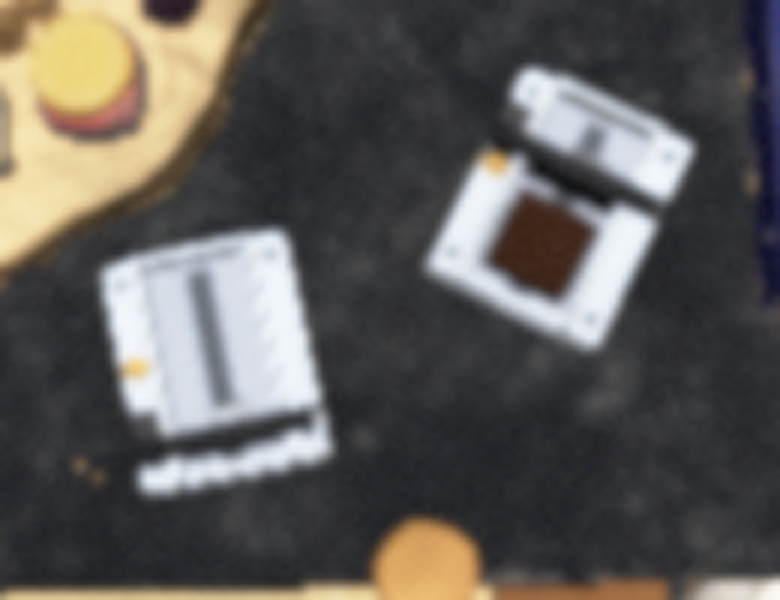

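The top close-up shows the empty feeder on the left, with its black bar at about (235,430) in the crop, which is (244,222) px in the full picture. The bar's rectangle measures 98.6 x 12.2 mm at z 0.064, matching the 100 x 12 given, with yaw 10.5°. That puts the front face centre at about (0.435, 0.019).

The face is close to the inner reach limit. So I'll keep the gripper open with its closing line along the push, and push with the front finger's inner pad. The TCP will then be about 42 mm beyond the face.

```bash
python3 -m pendant '{"translation":[[0.5,2.1,0],[1.1,4.3,0],[1.8,6.5,0],[2.5,8.7,0],[3.2,10.8,0],[3.9,13,0],[4.7,15.2,0],[5.5,17.3,0],[6.2,19.5,0],[7,21.7,0],[7.8,23.8,0],[8.5,26,0]],"delta_rot":[[0,0,1.3],[0,0,2.6],[0,0,3.9],[0,0,5.2],[0,0,6.5],[0,0,7.9],[0,0,9.2],[0,0,10.5],[0,0,11.8],[0,0,13.1],[0,0,14.4],[0,0,15.8]]}' 1
python3 -m pendant '{"translation":[[0,0,0],[0,0,0],[0,0,0]],"delta_rot":[[0,0,0],[0,0,0],[0,0,0]]}'
python3 - <<'E'
from h import *
o=get_obs();R=cv2.Rodrigues(np.array(o['orientation']))[0]
print(o['tcp_pos'],R.round(3),o['grip_width'],np.array(o['joints']).round(2),o['contact_force'])
save('wrist')
E
```

```text
clock: 1.6
tcp_pos: [0.4624, 0.0243, 0.2313]
orientation: [2.0, 2.422, -0.0]
contact_force: [1.2, -0.2, -0.2]
grip_width: 0.0854
gripper_force: 0.0
clock: 1.98
tcp_pos: [0.4617, 0.0213, 0.231]
orientation: [-2.008, -2.416, 0.002]
contact_force: [0.2, -0.5, 0.2]
grip_width: 0.0855
gripper_force: 0.0
[0.46169689 0.02127535 0.23102457] [[-0.183  0.983 -0.001]
 [ 0.983  0.183 -0.001]
 [-0.001 -0.001 -1.   ]] 0.08553124323624492 [ 0.38  0.18 -0.62  2.01  0.12  0.99 -0.11] [ 0.16818921 -0.54268319  0.19835104]
```

View pics/wrist.png

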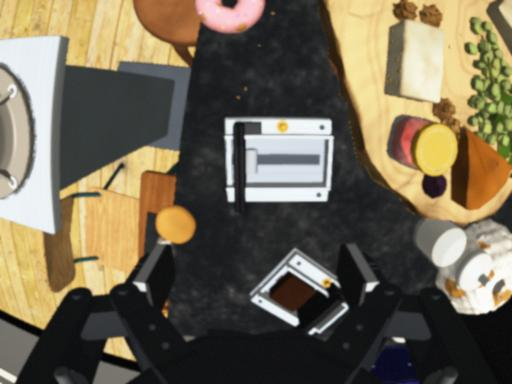

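The wrist view shows the bar upright at about (239,167) px, with its ends near (240,122) and (240,211). It lies parallel to the fingers, whose tips are at about (160,270) and (352,270). I'll check the bar's front edge by casting rays onto z=0.066.

```bash
python3 - <<'E'
from h import *
z=np.load('pics/wrist.npz');p=z['p'].astype(int);K=z['K'];R=cv2.Rodrigues(z['rvec'])[0];t=z['tvec'].ravel()
def ray(u,v,h):
    x=(u-K[0,2])/K[0,0];y=(v-K[1,2])/K[1,1];r=np.hypot(x,y)
    d=R.T@np.array([np.sin(r)*x/r,np.sin(r)*y/r,np.cos(r)]);c=-R.T@t
    return c+d*(h-c[2])/d[2]
print('cam',-R.T@t)
for v in(140,150,165,180,190):
    g=p[v,220:260].sum(1);k=np.where(g<150)[0]+220
    print(v,k, ray(k.min()-.5,v,.066).round(4),ray(k.max()+.5,v,.066).round(4))
m=(p[:,:,:].sum(2)<150)
d=np.array([.983,.183]);a=ray(239,165,.066)[:2]
for u,v in((240,122),(240,211)):print(ray(u,v,.066).round(4))
E
```

```text
cam [0.44776395 0.09954681 0.37310149]
140 [220 221 222 223 234 235 236 237 238 239 240 241 242 243] [0.4186 0.0484 0.066 ] [0.4434 0.0528 0.066 ]
150 [220 221 222 223 235 236 237 238 239 240 241 242 243 244] [0.4203 0.0379 0.066 ] [0.4463 0.0425 0.066 ]
165 [220 221 222 223 235 236 237 238 239 240 241 242 243 244] [0.4229 0.0218 0.066 ] [0.4491 0.0266 0.066 ]
180 [220 221 222 223 224 235 236 237 238 239 240 241 242 243 244] [0.4254 0.0054 0.066 ] [0.452  0.0103 0.066 ]
190 [220 221 222 223 224 236 237 238 239 240 241 242 243] [ 0.4271 -0.0059  0.066 ] [ 0.4529 -0.001   0.066 ]
[0.4365 0.0707 0.066 ]
[ 0.4533 -0.026   0.066 ]
```

The wrist estimate puts the face at s≈0.435 along the lane, against 0.431 from the top view. The front pad is now at 0.415, so there is 16–20 mm of clearance. Descending.

```bash
python3 -m pendant '{"translation":[[0,0.1,-1],[0,0.1,-2.2],[0,0.1,-3.4],[0,0.1,-4.6],[0,0.1,-5.8],[0,0.1,-6.8],[0,0.1,-7.4],[0,0.1,-7.8],[0,0.1,-7.8],[0,0.1,-7.8]],"delta_rot":[[0,0,0],[0,0,0],[0,0,0],[0,0,0],[0,0,0],[0,0,0],[0,0,0],[0,0,0],[0,0,0],[0,0,0]]}'
python3 - <<'E'
from h import *
save('wrist');p,d,c=save('side')
a=cv2.resize(p[150:260,210:320],(400,400),interpolation=cv2.INTER_CUBIC);b=cv2.resize(cv2.imread('pics/wrist.png'),(400,300))
b=cv2.copyMakeBorder(b,0,100,0,0,0);cv2.imwrite('pics/d1.png',np.hstack([a[:,:,::-1],b]))
E
```

```text
clock: 3.28
tcp_pos: [0.4627, 0.0254, 0.0369]
orientation: [2.004, 2.418, 0.001]
contact_force: [0.7, -0.2, -0.5]
grip_width: 0.0857
gripper_force: 0.0
```

View pics/d1.png

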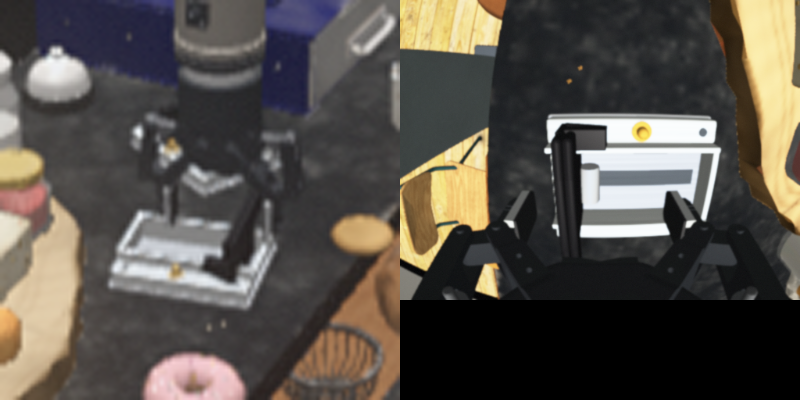

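The front finger stands before the bar, seen at (520,215) in the right half, and the rear one hangs over the lane at (685,210), clear of the bar at (567,190). Now I'll advance to contact.

```bash
for i in 1 2; do :; done; python3 -m pendant '{"translation":[[0.15,0.03,0],[0.3,0.06,0],[0.4,0.08,0],[0.5,0.09,0],[0.6,0.11,0],[0.7,0.13,0],[0.8,0.15,0],[0.8,0.15,0],[0.8,0.15,0]],"delta_rot":[[0,0,0],[0,0,0],[0,0,0],[0,0,0],[0,0,0],[0,0,0],[0,0,0],[0,0,0],[0,0,0]]}'
python3 - <<'E'
from h import *
save('wrist')
b=cv2.imread('pics/wrist.png');cv2.imwrite('pics/w2.png',b)
E
```

```text
clock: 4.5
tcp_pos: [0.4816, 0.0289, 0.0361]
orientation: [-2.004, -2.419, 0.001]
contact_force: [-2.8, 0.6, 0.6]
grip_width: 0.0852
gripper_force: 1.6
```

View pics/w2.png

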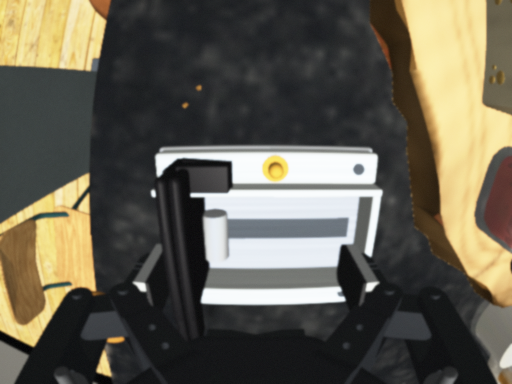

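The pad has met the bar: force is -2.8 N and the front finger is at (155,265). Now the push.

```bash
python3 -m pendant '{"translation":[[0.2,0.04,0],[0.4,0.07,0],[0.6,0.11,0],[0.8,0.15,0],[1.0,0.19,0],[1.2,0.22,0],[1.4,0.26,0],[1.6,0.3,0],[1.8,0.33,0],[2.0,0.37,0],[2.0,0.37,0],[2.0,0.37,0]],"delta_rot":[[0,0,0],[0,0,0],[0,0,0],[0,0,0],[0,0,0],[0,0,0],[0,0,0],[0,0,0],[0,0,0],[0,0,0],[0,0,0],[0,0,0]]}'
python3 - <<'E'
from h import *
p,d,c=save('top');W=cloud(d,c)
w=W[170:240,212:268].reshape(-1,3);s=(w[:,2]>.055)&(w[:,2]<.072);s0=np.array([.983,.183])
print(np.percentile(w[s][:,:2]@s0,[5,25,50,75,95]),s.sum())
E
```

```text
clock: 6.05
tcp_pos: [0.5334, 0.0387, 0.0367]
orientation: [2.004, 2.418, 0.003]
contact_force: [-0.1, -0.4, 0.2]
grip_width: 0.0854
gripper_force: 0.3Traceback (most recent call last):
  File "<stdin>", line 4, in <module>
    return _quantile_unchecked(
        a, q, axis, out, overwrite_input, method, keepdims, weights)
    return _ureduce(a,
                    func=_quantile_ureduce_func,
    ...<5 lines>...
                    overwrite_input=overwrite_input,
                    method=method)
    r = func(a, **kwargs)
    result = _quantile(arr,
                       quantiles=q,
    ...<2 lines>...
                       out=out,
                       weights=wgt)
    slices_having_nans = np.isnan(arr[-1, ...])
                                  ~~~^^^^^^^^^
IndexError: index -1 is out of bounds for axis 0 with size 0
```

Force is almost nil, so I'll look.

```bash
python3 - <<'E'
from h import *
p,d,c=save('side');save('wrist')
a=cv2.resize(p[150:260,210:320],(400,400),interpolation=cv2.INTER_CUBIC);b=cv2.resize(cv2.imread('pics/wrist.png'),(400,300))
b=cv2.copyMakeBorder(b,0,100,0,0,0);cv2.imwrite('pics/d3.png',np.hstack([a[:,:,::-1],b]))
o=get_obs();print(o['contact_force'],o['tau'])
E
```

```text
[0.5649806  0.80454201 0.45357959] [-1.56122865e-02 -5.19406164e+01 -5.74829936e+00 -1.75884211e+01
  3.44631291e-03  3.56583056e-03 -4.31707440e-04]
```

View pics/d3.png

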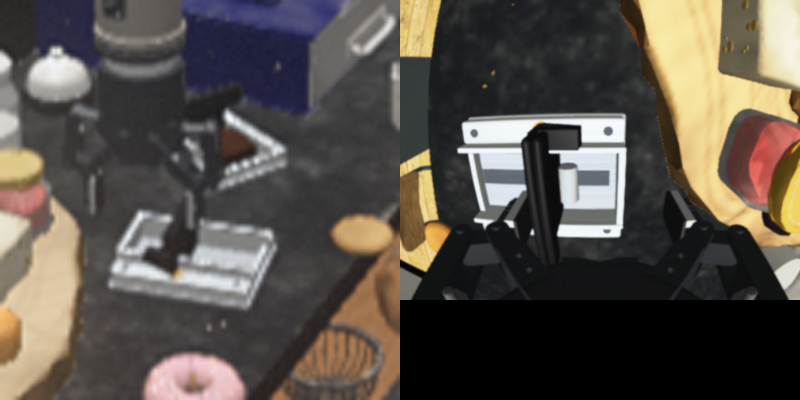

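The pusher has travelled about 55 mm, with its catch at or just over the pin at (175,272) in the side crop. I'll creep on until it is clearly past.

```bash
R='[[0,0,0],[0,0,0],[0,0,0],[0,0,0]]'; python3 -m pendant '{"translation":[[0.1,0.02,0],[0.2,0.04,0],[0.2,0.04,0],[0.2,0.04,0]],"delta_rot":[[0,0,0],[0,0,0],[0,0,0],[0,0,0]]}'
python3 -m pendant '{"translation":[[0.06,0.01,0],[0.12,0.02,0],[0.12,0.02,0]],"delta_rot":[[0,0,0],[0,0,0],[0,0,0]]}'
```

```text
clock: 6.7
tcp_pos: [0.5375, 0.0392, 0.0363]
orientation: [2.004, 2.418, 0.001]
contact_force: [-1.9, -0.8, 0.7]
grip_width: 0.0855
gripper_force: 0.8
clock: 7.08
tcp_pos: [0.54, 0.0398, 0.0362]
orientation: [-2.004, -2.419, 0.0]
contact_force: [-3.5, -1.5, 1.9]
grip_width: 0.0856
gripper_force: 1.9
```

```bash
python3 -m pendant '{"translation":[[0.06,0.01,0],[0.12,0.02,0],[0.16,0.03,0],[0.16,0.03,0],[0.16,0.03,0]],"delta_rot":[[0,0,0],[0,0,0],[0,0,0],[0,0,0],[0,0,0]]}'
python3 - <<'E'
from h import *
save('wrist')
E
```

```text
clock: 7.7
tcp_pos: [0.5441, 0.0406, 0.0363]
orientation: [-2.005, -2.419, -0.0]
contact_force: [-3.5, -0.8, 1.2]
grip_width: 0.0855
gripper_force: 1.9
```

View pics/wrist.png

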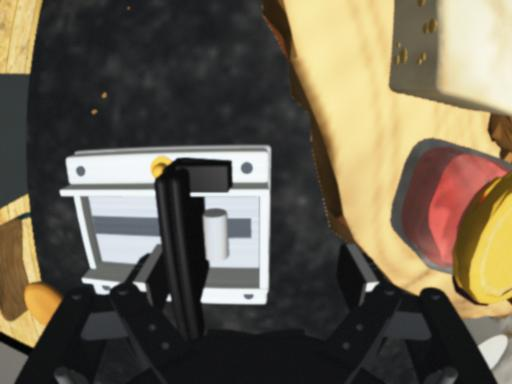

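The pin now shows up at (160,165), in front of the bar, and the force is a steady spring load of about 3.6 N. Travel is about 65–68 mm. Letting it come back slowly.

```bash
python3 -m pendant '{"translation":[[-0.06,-0.01,0],[-0.12,-0.02,0],[-0.18,-0.03,0],[-0.24,-0.04,0],[-0.3,-0.06,0],[-0.4,-0.07,0],[-0.55,-0.1,0],[-0.7,-0.13,0],[-0.7,-0.13,0],[-0.7,-0.13,0]],"delta_rot":[[0,0,0],[0,0,0],[0,0,0],[0,0,0],[0,0,0],[0,0,0],[0,0,0],[0,0,0],[0,0,0],[0,0,0]]}'
python3 - <<'E'
from h import *
save('wrist')
E
```

```text
clock: 9.0
tcp_pos: [0.5268, 0.0374, 0.0364]
orientation: [2.005, 2.419, 0.0]
contact_force: [0.7, 0.5, -0.4]
grip_width: 0.0855
gripper_force: 0.0
```

View pics/wrist.png

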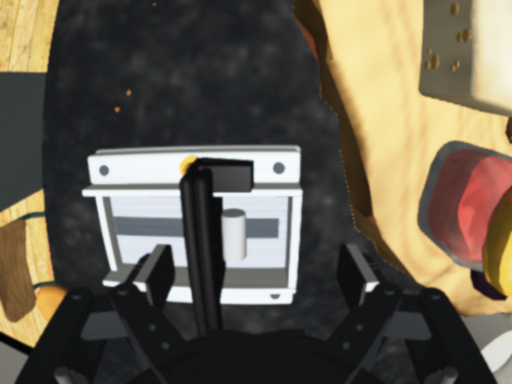

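The bar at (200,240) stayed put, caught on the pin at (190,163). The finger at (155,270) is clear of it. Lifting away.

```bash
python3 -m pendant '{"translation":[[0,0,0.5],[0,0,1.2],[0,0,2.2],[0,0,3.4],[0,0,4.6],[0,0,5.8],[0,0,7],[0,0,8],[0,0,8],[0,0,8]],"delta_rot":[[0,0,0],[0,0,0],[0,0,0],[0,0,0],[0,0,0],[0,0,0],[0,0,0],[0,0,0],[0,0,0],[0,0,0]]}'
python3 - <<'E'
from h import *
p,d,c=save('side');W=cloud(d,c)
w=W[180:250,225:300].reshape(-1,3);s=(w[:,2]>.045)&(w[:,2]<.072)&(w[:,1]>-.04)&(w[:,0]<.56)
print(np.percentile(w[s][:,:2]@[.983,.183],[5,50,95]),s.sum(),get_obs()['qvel'])
print('expect caught bar s', .433+.06,'to',.445+.06)
E
```

```text
clock: 10.3
tcp_pos: [0.5262, 0.0372, 0.2362]
orientation: [2.005, 2.419, -0.001]
contact_force: [1.0, -0.8, -1.0]
grip_width: 0.0859
gripper_force: 0.0
[0.49207285 0.49521478 0.50277081] 108 [-0.00272054  0.01086337  0.00340501  0.00240777  0.00055858 -0.00036736
 -0.00191342]
expect caught bar s 0.493 to 0.505
```

The bar is measured at 0.492–0.503 along the lane, which matches the caught position.

```bash
python3 -c "
from bench import hand_in;print(hand_in())"
```

```text
the job is handed in; nothing more can be done
None
```

The job is handed in: the empty feeder's pusher was pushed past its pin, came back and rests caught at about 60 mm travel, the hand is clear above it, and the arm went near nothing else on the counter.

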